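# Load the comb onto the grooming carrier and hold the carrier up, level

### The arm

A 6-joint arm with a two-finger parallel gripper is mounted at the origin on the work surface. World frame = base frame: x ahead of the robot, y to its left, z up, the work surface at z = 0. Lengths are in mm, angles in rad, forces in N, time in s.
With the tool pointing down it reaches from about 350 to 775 mm from the base axis. Payload 7.3 kg.
Tool frame: the origin (TCP) lies midway between the tips of the shut fingers; the grasp point (between the pads) lies 19 mm behind it; x points along the fingers, z is the direction in which the jaws open and shut, and the axes are right-handed (so a half turn about x gives the same grasp; the last joint's range is limited). The gripper opens to 92 mm and grips with 3 to 60 N. Pads are 19 mm wide; open, the fingers measure 130 mm over their backs; the gripper's body (75 mm by 190 mm) begins 47 mm behind the grasp point.
Start: joints at [1.048, 0.342, 1.524, -0, 1.275, -0.146], TCP at [193.159, 488.195, 226.741] pointing down, gripper open.
Joint ranges: [-2.53, 2.53], [-0.77, 2.02], [0.04, 2.7], [-1, 4.14], [0.28, 2.66], [-3.11, 3.11]. Speed limits (rad/s): [2.57, 2.57, 3.14, 3.14, 3.14, 3.14].

### API

Orientations are given as [roll, pitch, yaw] about the fixed x, y, z axes, in that order (R = Rz(yaw) Ry(pitch) Rx(roll)).
In Python, from plant import monitor, optics, close_job gives the robot as it stands.
- The arm moves only by the tool send_rows, never from a script. Its argument "commands" is a list that holds one entry, the list of rows, each a list of 5 numbers: the shift along the tool's x, y, z in m, then the turn about the tool's x in degrees, then the finger opening in m, from 0 to 0.0918. A call has 1 to 10 rows; each row shifts and turns the pose as measured when the row begins, along the tool's axes as they then stand; what a row does not reach is not made up. A row lasts 1/12 s, in which the tool goes at most 41.7 mm and 7.16 degrees, less where a joint would pass 70% of its speed; a pose out of reach is approached as far as the arm can. A call with a gripper value outside its range is refused whole. The fingers move at their own pace and stop on an object; the grip force is fixed at half the most. Time passes only in rows, so rows that do not move let the fingers close. It gives the time, the measured TCP pose, the force and the opening at its end, in the units of the state.
- monitor.get_obs(): the state, without advancing time (a new reading comes with each control period).
- optics.capture(name): name is "scene" or "top"; returns a dict with "color" (480x640x3 uint8, blue, green, red), "camera_matrix" (3x3 intrinsics, pixels), "camera_from_world" (4x4, takes a point from world to camera coordinates). Camera axes: x right, y down, z forward; pixel columns grow to the right and rows downward; lengths in mm; the calibration is good to about 2 mm. A picture is of the moment at which its call begins. There is no depth.
- close_job(): hands the job in, once; it reports no verdict.
The state is a dict: "time": time; "joint_positions": joint angles; "dq": joint speeds; "tau": joint torques, N m; "tool_pos": TCP position; "tcp_rot": TCP orientation; "contact_force": force on the tool from outside, world axes, zero at the start; "moment": the same for the moment, N m; "grip_width": finger opening in mm.
Only numpy, scipy, OpenCV 4.12 (cv2) and the standard library are available. Lean on these libraries where they do the work, as an engineer would, in place of code of your own. Each camera call takes 0.05 s, during which the arm holds its last target.

### The job

Get the wooden grooming carrier ready to take away: pick up the chrome rake comb and hang it by its eye on the carrier's upright post, so that it lies flat along the board, and let go of it. Then take the carrier by the bar of its arched handle, lift it about 10 cm off the table and finish while holding it up there, still and level, with the comb on its post and the mint canister standing in its ring; do not put it down or let go. Leave the brushes and the bowl where they are.

Things in the scene. Friction and masses are not known exactly. Their poses are not given: they have to be found in the camera images.
- carrier: Loose wooden carrier, 0.32 kg, 0.5 to 0.7 kg loaded, then balanced near its handle. Board 120 mm wide (y), 8 mm thick, from x = -105 to +165 mm. Origin: board's underside, straight below the handle's bar; z up. Handle: two uprights at y = +-40 mm, bar on top. Steel post at x = +45, y = 0. Holder ring for the canister, 78 mm outside, 6 mm high, round x = -65, y = 0
- carrier_grip (a point): Centre of the handle's bar, 140 mm above the carrier's underside. The bar is 92 mm long along the carrier's y, 16 mm thick along its x and 26 mm high, with flat sides: grip across its thickness. Axes as the carrier's
- post_top (a point): Rounded tip of the carrier's steel post, 41 mm above the carrier's underside (33 mm above the board's face); post 10 mm in diameter. Axes as the carrier's
- comb_eye (a point): Centre of the eye at the handle end of the chrome rake comb: flat ring 30 mm outside, 16 mm hole, 8 mm thick, its underside level with the comb's; point half-way through the thickness. Axes as the comb's: x along the handle from eye to head, z up (tines up). When hung, the eye rests on the board round the post and the comb's x runs along the carrier's +x
- comb_grip (a point): Place to grip the 70 g comb, near its centre of mass: straight handle 16 mm wide (y), 12 mm thick (z); point half-way up, 6 mm above the underside, 70 mm from the eye along the comb's x. The comb lies flat on its back; its T-shaped head, 70 mm wide with nine tines rising to 33 mm, is 48 mm further along x. Axes as the comb's
- canister_center (a point): Centre of the mint plastic flip-top canister, 66 mm in diameter and 78 mm high, about 0.2 kg, standing loose in the carrier's holder ring; half-way up. Its top is 86 mm above the carrier's underside
- holder (a point): Where the canister's centre is when it stands in the ring: on the ring's axis, 47 mm above the carrier's underside. Axes as the carrier's
- bristle_brush: Bystander: bamboo-handled bristle brush, 175 x 50 x 27 mm, lying bristles down. Origin on the table under its middle
- pebble_brush: Bystander: smooth grey pebble-shaped silicone brush, 84 mm in diameter, 34 mm high. Origin at its underside's centre
- bowl: Bystander: white ceramic bowl, 104 mm in diameter, 45 mm high. Origin at its underside's centre
There are look-alikes about, which are no part of the job. Leave any turquoise look-alike of the part that bears comb_eye alone.

How it is judged:
By the outcome, as a careful person would: the job done as asked, in the order asked, and still so for the second after the job is handed in, while the arm keeps its last pose, push and grip.
It also fails if it takes over 58 s, if anything falls off the work surface, if the arm or the gripper's body presses on something with over 40 N, if the wrist force passes 120 N, or if a joint passes its speed limit or range.

## Working session

There is one attempt and no reset: what is moved stays moved. The work goes in short steps, Python scripts to look and compute and a tool call to move; the robot and the scene stay as the last step left them, time stands still between calls to the robot, and variables do not carry over. Pictures are saved under pics/ and viewed, and the job is handed in when it is done.

Besides the shell and the picture viewer there is one more tool, called after "Request:" as a command line: name --argument value ..., lists and objects as JSON in quotes. send_rows: Moves the arm, as the interface text tells. Its arguments: {"type":"object","properties":{"commands":{"type":"array","items":{"type":"array","items":{"type":"array","items":{"type":"number"}}}}},"required":["commands"]}

```bash
mkdir -p pics; ls; python3 - <<'E'
from plant import monitor, optics
import cv2,numpy as np
np.set_printoptions(precision=4,suppress=True)
for n in ("scene","top"):
    c=optics.capture(n); cv2.imwrite(f"pics/{n}0.png",c["color"]); print(n,c["camera_matrix"],c["camera_from_world"])
print(monitor.get_obs())
E
```

```text
pics
scene [[454.1525   0.     326.5665]
 [  0.     454.1525 233.7489]
 [  0.       0.       1.    ]] [[  -0.2001    0.9797   -0.0073   -0.6306]
 [   0.7176    0.1415   -0.6819 -366.8522]
 [  -0.6671   -0.1417   -0.7314 1410.8992]
 [   0.        0.        0.        1.    ]]
top [[459.7436   0.     317.8016]
 [  0.     459.7436 242.4912]
 [  0.       0.       1.    ]] [[   0.0211   -0.9998   -0.0065   95.0741]
 [  -0.9963   -0.0205   -0.0837  576.0674]
 [   0.0836    0.0082   -0.9965 1049.9975]
 [   0.        0.        0.        1.    ]]
{'time': 0.1, 'joint_positions': array([ 1.048 ,  0.3427,  1.5249, -0.    ,  1.2754, -0.146 ]), 'dq': array([ 0.0006,  0.0002, -0.0015, -0.0005, -0.0003, -0.0006]), 'tau': array([  0.0016, -43.2   , -24.4697,   0.0719,   0.0526,  -0.    ]), 'tool_pos': array([192.9947, 487.8519, 226.1091]), 'tcp_rot': array([ 3.0122,  1.5694, -2.077 ]), 'contact_force': array([-0.3969,  0.1435, -0.0017]), 'moment': array([0.0162, 0.0282, 0.0146]), 'grip_width': 91.81285867067155}
```

View pics/scene0.png

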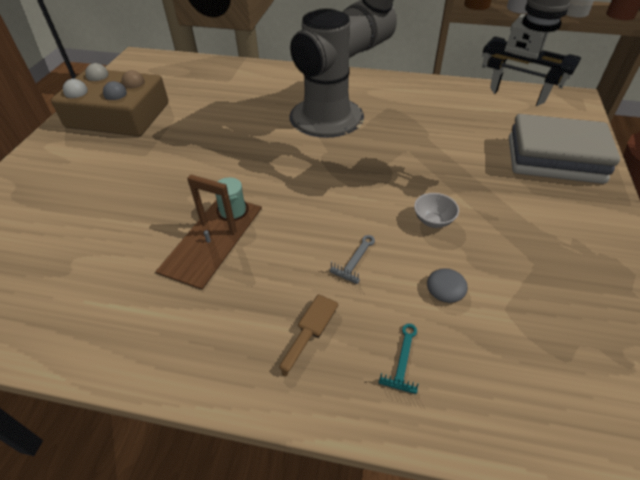

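View pics/top0.png

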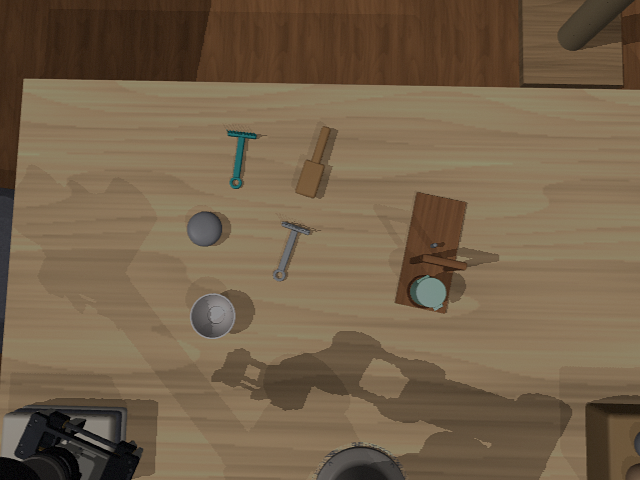

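The candidates for the rake comb are:
- The grey chrome comb at top (290,250), scene (353,260), with its eye at top (280,275).
- The turquoise comb at top (240,158), scene (400,360), which is the look-alike to leave alone.

I choose the grey one. The carrier is at top (432,255), with its post at (435,245) and the canister at (428,292). Next I check the choice in close crops.

```bash
cat > h.py <<'E'
import cv2,numpy as np
from plant import monitor, optics
np.set_printoptions(precision=3,suppress=True)
def cap(n,save=None):
    c=optics.capture(n)
    if save: cv2.imwrite(f"pics/{save}.png",c["color"])
    return c
def px2w(c,uv,z):
    K=c["camera_matrix"];T=c["camera_from_world"];R=T[:3,:3];t=T[:3,3]
    o=-R.T@t; d=R.T@np.linalg.inv(K)@np.array([uv[0],uv[1],1.])
    return o+d*(z-o[2])/d[2]
def proj(c,p):
    T=c["camera_from_world"];q=c["camera_matrix"]@(T[:3,:3]@np.asarray(p,float)+T[:3,3]);return q[:2]/q[2]
def tri(cs,uvs):
    A=[];b=[]
    for c,uv in zip(cs,uvs):
        T=c["camera_from_world"];R=T[:3,:3];o=-R.T@T[:3,3]
        d=R.T@np.linalg.inv(c["camera_matrix"])@np.array([uv[0],uv[1],1.]);d/=np.linalg.norm(d)
        P=np.eye(3)-np.outer(d,d);A.append(P);b.append(P@o)
    return np.linalg.lstsq(np.vstack(A),np.hstack(b),rcond=None)[0]
def crop(c,x0,y0,w,h,k,name):
    cv2.imwrite(f"pics/{name}.png",cv2.resize(c["color"][y0:y0+h,x0:x0+w],None,fx=k,fy=k,interpolation=cv2.INTER_CUBIC))
def toolR():
    from scipy.spatial.transform import Rotation
    return Rotation.from_euler('xyz',monitor.get_obs()["tcp_rot"]).as_matrix()
E
python3 - <<'E'
from h import *
t=cap("top");s=cap("scene")
crop(t,260,205,70,90,6,"t_comb");crop(t,385,180,100,140,4,"t_car")
crop(s,320,225,70,70,8,"s_comb");crop(s,145,160,130,140,4,"s_car")
E
```

```text
(no output)
```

View pics/t_comb.png

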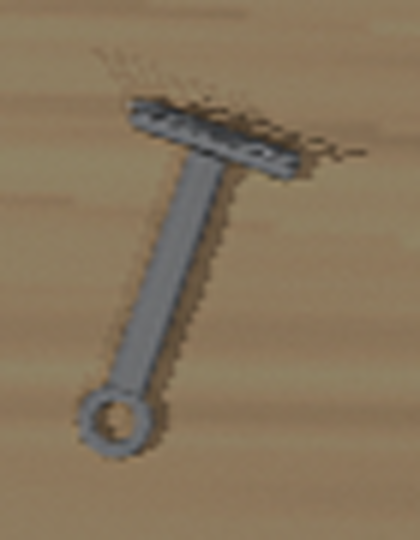

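View pics/t_car.png

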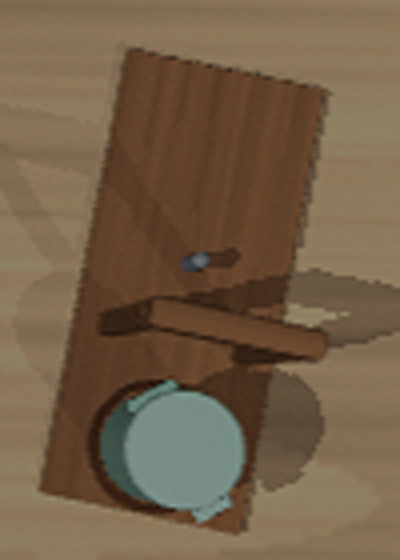

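View pics/s_comb.png

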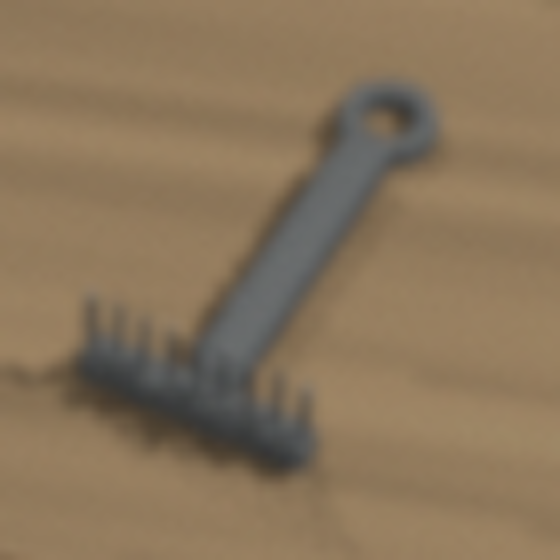

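View pics/s_car.png

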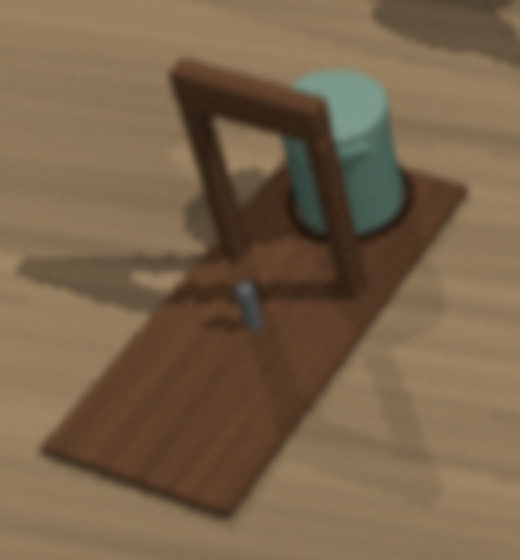

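The crops confirm the chrome comb: grey, eye at top crop (117,421), head at (215,138). The carrier crop shows the board corners at (125,47), (328,92), (243,533) and (40,490). The post tip is at (202,259).

```bash
python3 - <<'E'
from h import *
t=cap("top");s=cap("scene")
f=lambda p,k,o:((p[0]+.5)/k-.5+o[0],(p[1]+.5)/k-.5+o[1])
# comb via mask in top and scene
for c,(x0,y0,w,h),n in((t,(262,207,66,80),'t'),(s,(322,228,66,62),'s')):
    im=cv2.GaussianBlur(c["color"][y0:y0+h,x0:x0+w],(3,3),0).astype(int)
    m=((im[...,2]-im[...,0])<15).astype(np.uint8)
    m=cv2.morphologyEx(m,cv2.MORPH_OPEN,np.ones((2,2)))if 0 else m
    n_,l,st,ce=cv2.connectedComponentsWithStats(m); print(n,st[1:,4])
    cv2.imwrite(f"pics/m_{n}.png",cv2.resize(m*255,None,fx=6,fy=6,interpolation=0))
eyes=f((117,421),6,(260,205)),f((386,116),8,(320,225))
print("eye tri",tri([t,s],eyes),"top z8",px2w(t,eyes[0],8),"scene z8",px2w(s,eyes[1],6))
print("eye proj disp t",proj(t,px2w(t,eyes[0],6)),eyes)
for y,x in((200,193),(300,159),(370,134)): print("handle top",px2w(t,f((x,y),6,(260,205)),12))
ct=[f(p,4,(385,180)) for p in((125,47),(328,92),(243,533),(40,490))]
cs=[f(p,4,(145,160)) for p in((231,515),(43,450),(467,188))]
P=[px2w(t,u,8) for u in ct];print("corners top",*P)
Q=[px2w(s,u,8) for u in cs];print("corners scene",*Q)
pt=f((202,259),4,(385,180)),f((244,287),4,(145,160))
print("post",tri([t,s],pt),px2w(t,pt[0],41),px2w(s,pt[1],41))
# bar top corners
bt=[f(p,4,(385,180)) for p in((153,297),(328,334))]
print("bar front edge top z153",[px2w(t,u,153) for u in bt])
cn=f((184,450),4,(385,180));print("can top centre z86",px2w(t,cn,86))
E
```

```text
t [479]
s [501]
eye tri [496.892 198.005   7.989] top z8 [497.073 196.94    8.   ] scene z8 [494.805 198.917   6.   ]
eye proj disp t [279.083 274.75 ] ((279.0833333333333, 274.75), (367.8125, 239.0625))
handle top [584.608 169.029  12.   ]
handle top [544.839 181.386  12.   ]
handle top [517.131 190.463  12.   ]
corners top [ 702.842 -124.792    8.   ] [ 678.048 -245.75     8.   ] [ 416.32  -194.611    8.   ] [438.746 -75.894   8.   ]
corners scene [ 702.699 -121.924    8.   ] [ 681.76  -238.663    8.   ] [440.    -73.816   8.   ]
post [ 573.371 -161.339   39.949] [ 573.771 -162.559   41.   ] [ 574.133 -159.157   41.   ]
bar front edge top z153 [array([ 544.201, -109.788,  153.   ]), array([ 527.107, -199.124,  153.   ])]
can top centre z86 [ 465.318 -141.61    86.   ]
```

```bash
cat >> h.py <<'E'
def plan(target=None,jaw=None):
    o=monitor.get_obs();R=toolR();p=o["tool_pos"]
    print("t",o["time"],"pos",p,"F",o["contact_force"],"w",o["grip_width"],"q",o["joint_positions"])
    print("toolx",R[:,0],"jaw yaw deg",np.degrees(np.arctan2(R[1,2],R[0,2])))
    if target is not None:
        print("shift tool mm",R.T@(np.asarray(target,float)-p))
    if jaw is not None:
        a=np.degrees(np.arctan2(R[1,2],R[0,2]));d=(jaw-a+90)%180-90
        print("turn about world z",d,"=> tool x turn",d*np.sign(R[2,0]))
E
python3 - <<'E'
from h import *
plan((563.5,176.5,120),np.degrees(-.308)+90)
E
```

```text
t 0.3 pos [193.099 488.078 226.505] F [ 0.848  0.781 -0.519] w 91.49574637792928 q [ 1.048  0.342  1.524 -0.     1.275 -0.146]
toolx [-0. -0. -1.] jaw yaw deg 68.4093176432599
shift tool mm [ 106.556 -459.069 -153.372]
turn about world z 3.9435822667107487 => tool x turn -3.9435822667107487
```

Request:
send_rows --commands '[[[0, -0.036, -0.012, -0.4, 0.05], [0, -0.037, -0.0125, -0.4, 0.05], [0, -0.037, -0.0125, -0.4, 0.05], [0.005, -0.037, -0.0125, -0.4, 0.05], [0.01, -0.037, -0.0125, -0.4, 0.05], [0.01, -0.037, -0.0125, -0.4, 0.05], [0.01, -0.037, -0.0125, -0.4, 0.05], [0.01, -0.037, -0.0125, -0.4, 0.05], [0.01, -0.037, -0.0125, -0.4, 0.05], [0.01, -0.037, -0.0125, -0.4, 0.05]]]'

```text
time: 1.13
tool_pos: [505.3, 244.9, 161.6]
tcp_rot: [-0.253, 1.563, 1.028]
contact_force: [1.2, 1.2, 0.6]
grip_width: 50.1
```

```bash
python3 - <<'E'
from h import *
plan((563.5,176.5,60),np.degrees(-.308)+90)
E
```

```text
t 1.1333 pos [505.303 244.863 161.573] F [1.183 1.214 0.601] w 50.13242437807639 q [ 0.312  0.463  1.525  0.005  1.148 -0.972]
toolx [ 0.004  0.006 -1.   ] jaw yaw deg 73.43818424917671
shift tool mm [101.358 -75.08  -49.67 ]
turn about world z -1.0852843392060691 => tool x turn 1.0852843392060691
```

Request:
send_rows --commands '[[[0.015, -0.025, -0.0165, 0.5, 0.05], [0.018, -0.025, -0.0165, 0.5, 0.05], [0.025, -0.02, -0.0135, 0, 0.05], [0.02, -0.005, -0.003, 0, 0.05], [0, 0, 0, 0, 0.05], [0, 0, 0, 0, 0.05]]]'

```text
time: 1.63
tool_pos: [572.0, 164.9, 77.8]
tcp_rot: [-0.472, 1.563, 0.782]
contact_force: [0.8, -0.2, 1.0]
grip_width: 50.0
```

```bash
python3 - <<'E'
from h import *
plan((563.5,176.5,5),np.degrees(-.308)+90)
t=cap("top");s=cap("scene");crop(t,240,185,110,120,5,"t1");crop(s,290,165,130,130,4,"s1")
E
```

```text
t 1.6333 pos [571.97  164.913  77.796] F [ 0.775 -0.241  1.044] w 50.043995097471935 q [ 0.149  0.613  1.518  0.006  1.004 -1.107]
toolx [ 0.006  0.006 -1.   ] jaw yaw deg 71.84897371076629
shift tool mm [72.81  11.92   7.858]
turn about world z 0.5039261992043578 => tool x turn -0.5039261992043578
```

View pics/s1.png

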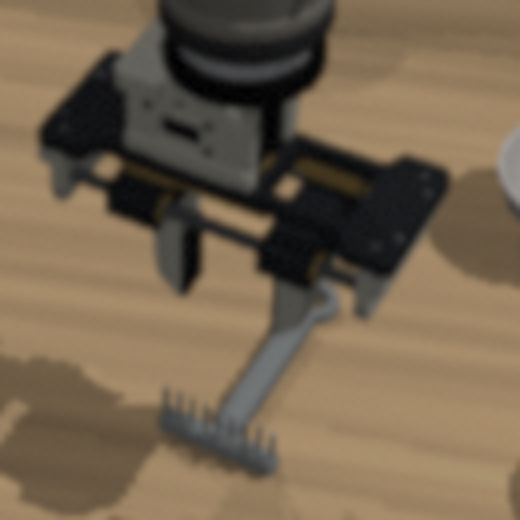

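The picture shows the gripper open above the comb, jaws across its handle, with the eye at crop (325,300) just beside the right finger. I correct by about 12 mm and go down.

Request:
send_rows --commands '[[[0.01, 0.01, 0.007, -0.5, 0.05], [0.02, 0.003, 0.001, 0, 0.05], [0.015, 0, 0, 0, 0.05], [0, 0, 0, 0, 0.05], [0, 0, 0, 0, 0.05]]]'

```text
time: 2.15
tool_pos: [564.0, 184.3, 41.9]
tcp_rot: [-0.851, 1.548, 0.421]
contact_force: [-0.3, -0.8, 0.2]
grip_width: 50.0
```

```bash
python3 - <<'E'
from h import *
plan((563.5,176.5,4),np.degrees(-.308)+90)
E
```

```text
t 2.15 pos [563.977 184.35   41.866] F [-0.306 -0.803  0.203] w 50.01671984735302 q [ 0.184  0.65   1.568  0.007  0.902 -1.092]
toolx [ 0.021  0.009 -1.   ] jaw yaw deg 72.86504774558057
shift tool mm [37.775 -1.219 -8.202]
turn about world z -0.5121478356099232 => tool x turn 0.5121478356099232
```

Request:
send_rows --commands '[[[0.006, 0, -0.004, 0.25, 0.05], [0.006, 0, -0.004, 0, 0.05], [0.006, 0, 0, 0, 0.05], [0, 0, 0, 0, 0.05], [0, 0, 0, 0, 0.05]]]'

```text
time: 2.57
tool_pos: [563.8, 177.8, 27.4]
tcp_rot: [-0.909, 1.541, 0.36]
contact_force: [-0.1, 0.0, -0.0]
grip_width: 50.2
```

```bash
python3 - <<'E'
from h import *
plan((563.5,176.5,4),np.degrees(-.308)+90)
t=cap("top");s=cap("scene");crop(t,240,185,110,120,5,"t2");crop(s,290,165,130,130,4,"s2")
E
```

```text
t 2.5667 pos [563.836 177.803  27.392] F [-0.081  0.015 -0.028] w 50.21204149165943 q [ 0.173  0.664  1.592  0.007  0.856 -1.101]
toolx [ 0.028  0.011 -1.   ] jaw yaw deg 72.71782924238246
shift tool mm [23.358  0.49  -1.777]
turn about world z -0.364929332411819 => tool x turn 0.364929332411819
```

View pics/s2.png

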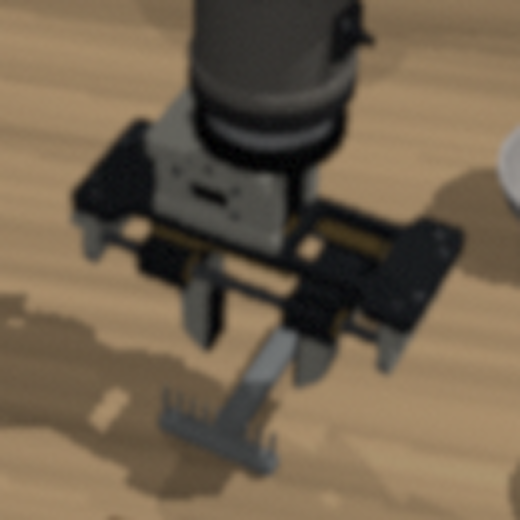

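View pics/t2.png

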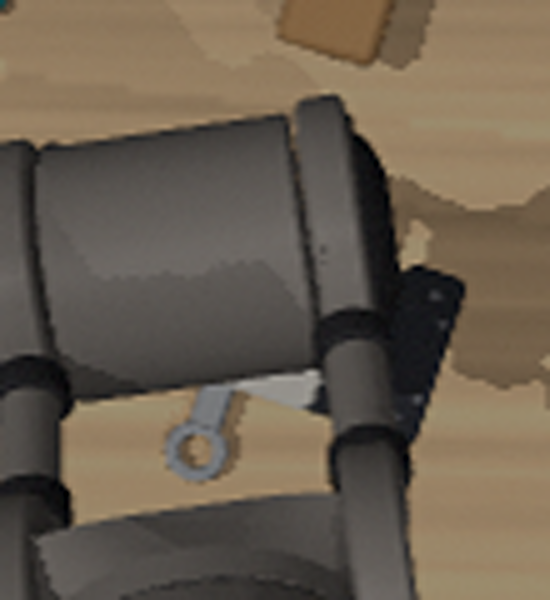

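The gripper is centred on the handle, the eye is visible at top crop (197,450), and the jaws are either side of the bar. I continue down.

Request:
send_rows --commands '[[[0.012, 0, -0.001, 0.3, 0.05], [0.009, 0, 0, 0, 0.05], [0, 0, 0, 0, 0.05]]]'

```text
time: 2.92
tool_pos: [564.9, 177.0, 5.2]
tcp_rot: [-0.912, 1.539, 0.351]
contact_force: [-0.9, -0.5, -0.3]
grip_width: 50.1
```

```bash
python3 - <<'E'
from h import *
plan((563.5,176.5,4),np.degrees(-.308)+90)
E
```

```text
t 2.9167 pos [564.857 177.03    5.193] F [-0.881 -0.505 -0.335] w 50.13841059691785 q [ 0.171  0.697  1.604  0.008  0.809 -1.097]
toolx [ 0.03   0.011 -0.999] jaw yaw deg 72.366664596608
shift tool mm [ 1.146  1.163 -0.939]
turn about world z -0.013764686637358636 => tool x turn 0.013764686637358636
```

Good at z = 5. I close.

Request:
send_rows --commands '[[[0.001, 0.001, 0, 0, 0.0], [0, 0, 0, 0, 0.0], [0, 0, 0, 0, 0.0], [0, 0, 0, 0, 0.0], [0, 0, 0, 0, 0.0], [0, 0, 0, 0, 0.0]]]'

```text
time: 3.42
tool_pos: [563.3, 177.4, 2.8]
tcp_rot: [-0.897, 1.541, 0.365]
contact_force: [0.7, -0.8, -0.6]
grip_width: 15.7
```

```bash
python3 - <<'E'
from h import *
plan((563.5,176.5,4),np.degrees(-.308)+90)
E
```

```text
t 3.4167 pos [563.29  177.367   2.762] F [ 0.697 -0.806 -0.57 ] w 15.67763123921101 q [ 0.172  0.7    1.607  0.008  0.805 -1.096]
toolx [ 0.028  0.011 -1.   ] jaw yaw deg 72.36828912497829
shift tool mm [-1.24  -0.492 -0.74 ]
turn about world z -0.015389215007644452 => tool x turn 0.015389215007644452
```

Request:
send_rows --commands '[[[-0.01, 0, 0, 0, 0.0], [-0.02, 0, 0, 0, 0.0], [-0.025, 0, 0, 0, 0.0], [-0.025, 0, 0, 0, 0.0], [-0.015, 0, 0, 0, 0.0], [0, 0, 0, 0, 0.0], [0, 0, 0, 0, 0.0]]]'

```text
time: 4.0
tool_pos: [559.9, 176.2, 105.0]
tcp_rot: [-0.898, 1.541, 0.365]
contact_force: [-0.4, -0.5, -0.6]
grip_width: 15.8
```

```bash
python3 - <<'E'
from h import *
c,s=np.cos(-.188),np.sin(-.188)
grip=np.array([573.8,-161,0])+70*np.array([c,s,0]); print(grip)
plan((grip[0],grip[1],95),np.degrees(-.188)+90)
t=cap("top");sc=cap("scene");crop(t,240,185,110,120,5,"t3");crop(sc,290,165,130,130,4,"s3")
E
```

```text
[ 642.567 -174.083    0.   ]
t 4.0 pos [559.881 176.187 104.983] F [-0.366 -0.55  -0.619] w 15.771543668487407 q [ 0.171  0.556  1.539  0.007  1.018 -1.095]
toolx [ 0.028  0.011 -1.   ] jaw yaw deg 72.37347222282527
shift tool mm [   8.567 -184.721 -308.917]
turn about world z 6.854921228715256 => tool x turn -6.854921228715256
```

View pics/s3.png

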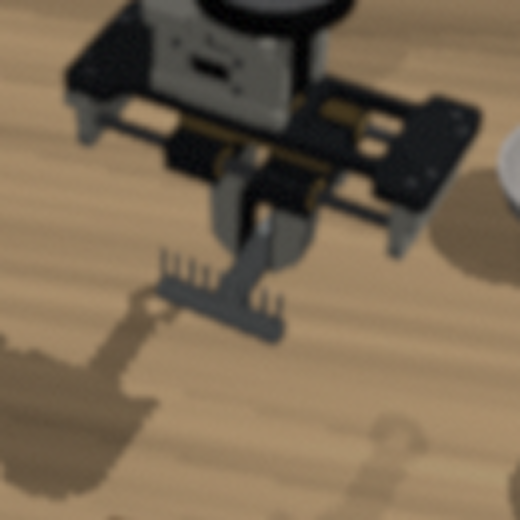

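View pics/t3.png

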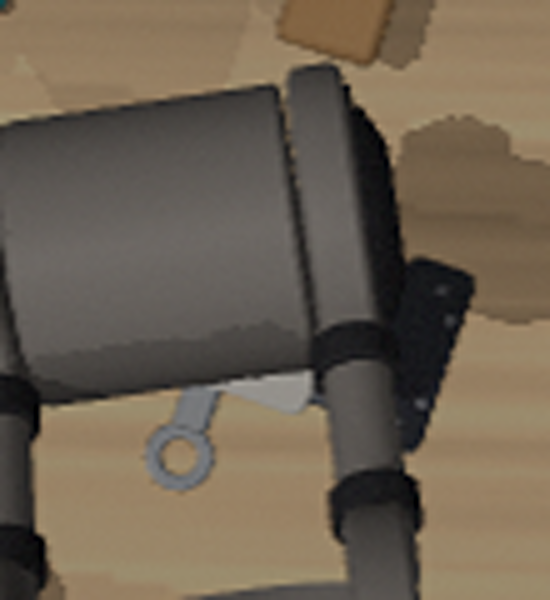

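The comb hangs level in the jaws, with the eye at top crop (181,457). I move toward the carrier, swinging outside so the eye clears the handle's uprights.

Request:
send_rows --commands '[[[0, -0.01, -0.012, -0.7, 0.0], [0, -0.016, -0.0195, -0.7, 0.0], [0, -0.016, -0.0195, -0.7, 0.0], [0, -0.016, -0.0195, -0.7, 0.0], [0, -0.016, -0.0195, -0.7, 0.0], [0, -0.016, -0.0195, -0.7, 0.0], [0, -0.016, -0.0195, -0.7, 0.0], [0, -0.016, -0.0195, -0.7, 0.0], [0, -0.016, -0.0195, -0.7, 0.0], [0, -0.012, -0.015, -0.5, 0.0]]]'

```text
time: 4.93
tool_pos: [654.1, -42.4, 86.5]
tcp_rot: [0.347, 1.558, 1.742]
contact_force: [-0.3, 0.2, -0.8]
grip_width: 15.4
```

```bash
python3 - <<'E'
from h import *
plan((650,-176,95),np.degrees(-.188)+90)
E
```

```text
t 4.9333 pos [654.107 -42.372  86.524] F [-0.294  0.196 -0.781] w 15.449947024775014 q [-0.187  0.706  1.305  0.013  1.136 -1.588]
toolx [-0.002  0.013 -1.   ] jaw yaw deg 79.90704460967676
shift tool mm [ -10.188  -19.329 -132.165]
turn about world z -0.6786511581362333 => tool x turn 0.6786511581362333
```

Request:
send_rows --commands '[[[-0.003, -0.001, -0.018, 0.2, 0.0], [-0.003, -0.002, -0.022, 0.2, 0.0], [-0.002, -0.002, -0.022, 0.2, 0.0], [-0.002, -0.003, -0.022, 0, 0.0], [-0.002, -0.003, -0.018, 0, 0.0], [0, 0, -0.01, 0, 0.0], [0, 0, 0, 0, 0.0], [0, 0, 0, 0, 0.0]]]'

```text
time: 5.6
tool_pos: [639.1, -162.8, 81.3]
tcp_rot: [1.069, 1.54, 2.448]
contact_force: [-0.4, -0.2, -1.0]
grip_width: 15.4
```

```bash
python3 - <<'E'
from h import *
plan((642.6,-174,80),np.degrees(-.188)+90)
t=cap("top");sc=cap("scene");crop(t,385,160,110,150,4,"t4");crop(sc,130,140,150,150,4,"s4")
E
```

```text
t 5.6 pos [ 639.086 -162.835   81.304] F [-0.422 -0.187 -0.959] w 15.442156774919457 q [-0.37   0.731  1.269  0.011  1.17  -1.753]
toolx [-0.023  0.019 -1.   ] jaw yaw deg 78.99729561196871
shift tool mm [  1.003  -5.609 -10.307]
turn about world z 0.23109783957181662 => tool x turn -0.23109783957181662
```

View pics/s4.png

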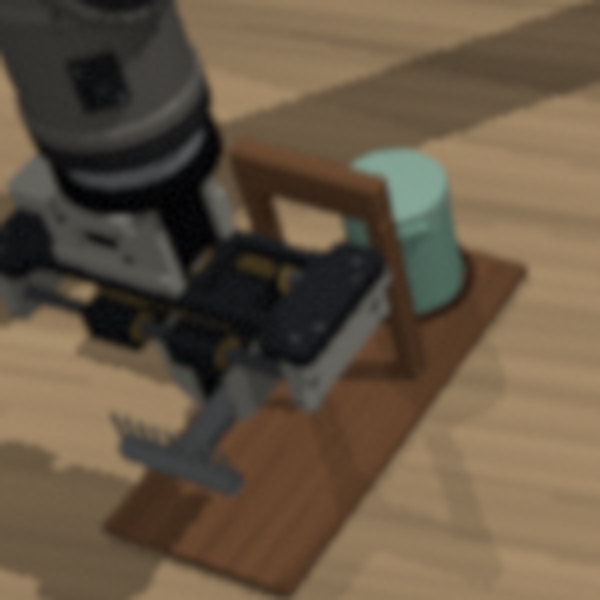

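View pics/t4.png

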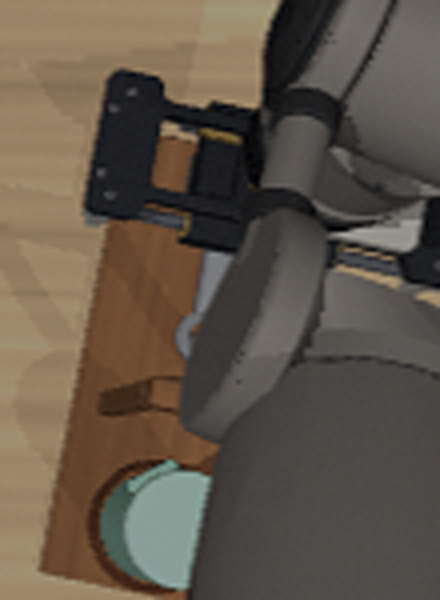

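```bash
cat >> h.py <<'E'
from scipy.spatial.transform import Rotation as Ro
E
python3 - <<'E'
from h import *
t=cap("top");s=cap("scene")
f=lambda p,k,o:((p[0]+.5)/k-.5+o[0],(p[1]+.5)/k-.5+o[1])
# lift state
R1=Ro.from_euler('xyz',[-.898,1.541,.365]).as_matrix();p1=np.array([559.88,176.19,104.98])
R0=Ro.from_euler('xyz',[-.897,1.541,.365]).as_matrix();p0=np.array([563.29,177.37,2.76])
e1=px2w(t,f((180.5,456.5),5,(240,185)),102.2+8)+[0,1.05,-4]
e0=np.array([496.9,198.0,4])
print(e1,"off lift",R1.T@(e1-p1),"off grip",R0.T@(e0-p0))
R=toolR();p=monitor.get_obs()["tool_pos"]
for off in(R1.T@(e1-p1),R0.T@(e0-p0)):
    e=p+R@off;print("eye now",e,"top px",proj(t,e+[0,-1.2,4]),"to post",np.array([573.9,-160.9])-e[:2], "tool", R.T@(np.r_[573.9,-160.9,e[2]]-e))
    print("comb axis dir",np.degrees(np.arctan2(*(p-e)[[1,0]])))
E
```

```text
[493.255 195.878 106.2  ] off lift [-2.864 69.411 -1.384] off grip [-2.868 69.472 -0.484]
eye now [ 571.433 -150.094   86.95 ] top px [435.626 243.516] to post [  2.467 -10.806] tool [ -0.257  -4.456 -10.145]
comb axis dir -9.674731229679479
eye now [ 571.543 -149.2     86.968] top px [435.218 243.457] to post [  2.357 -11.7  ] tool [ -0.271  -4.516 -11.044]
comb axis dir -10.418147923561355
```

Request:
send_rows --commands '[[[0, -0.0025, -0.006, 0, 0.0], [0.004, -0.002, -0.0045, 0, 0.0], [0.004, 0, 0, 0, 0.0], [0.004, 0, 0, 0, 0.0], [0, 0, 0, 0, 0.0]]]'

```text
time: 6.22
tool_pos: [643.2, -170.8, 69.6]
tcp_rot: [1.028, 1.543, 2.413]
contact_force: [-0.4, 0.2, -0.2]
grip_width: 15.2
```

```bash
cat >> h.py <<'E'
def eye():
    R=toolR();o=monitor.get_obs();p=o["tool_pos"];e=p+R@np.array([-2.87,69.44,-.93])
    print("t",o["time"],"tcp",p,"F",o["contact_force"],"toolx",R[:,0],"eye",e,"und",e[2]-4,"err xy",np.array([573.9,-160.9])-e[:2],"tool",R.T@(np.r_[573.9,-160.9,e[2]]-e),"axis",np.degrees(np.arctan2(*(p-e)[[1,0]])))
E
python3 - <<'E'
from h import *
eye()
E
```

```text
t 6.2167 tcp [ 643.187 -170.824   69.596] F [-0.396  0.167 -0.168] toolx [-0.021  0.018 -1.   ] eye [ 574.843 -158.996   74.094] und 70.09352037136435 err xy [-0.943 -1.904] tool [-0.016  0.576 -2.045] axis -9.8189544533976
```

Request:
send_rows --commands '[[[0.006, 0.0005, -0.001, -0.5, 0.0], [0.007, 0, -0.001, -0.5, 0.0], [0.006, 0, 0, 0, 0.0], [0, 0, 0, 0, 0.0]]]'

```text
time: 6.55
tool_pos: [641.4, -172.1, 48.1]
tcp_rot: [1.015, 1.542, 2.42]
contact_force: [-0.8, 0.3, -0.8]
grip_width: 15.7
```

```bash
python3 - <<'E'
from h import *
eye()
t=cap("top");sc=cap("scene");crop(t,385,160,110,150,4,"t5");crop(sc,130,140,150,150,4,"s5")
E
```

```text
t 6.55 tcp [ 641.442 -172.091   48.06 ] F [-0.805  0.347 -0.759] toolx [-0.021  0.019 -1.   ] eye [ 572.882 -161.607   52.605] und 48.604588574187254 err xy [1.018 0.707] tool [-0.009 -0.887  0.866] axis -8.694172295280843
```

View pics/s5.png

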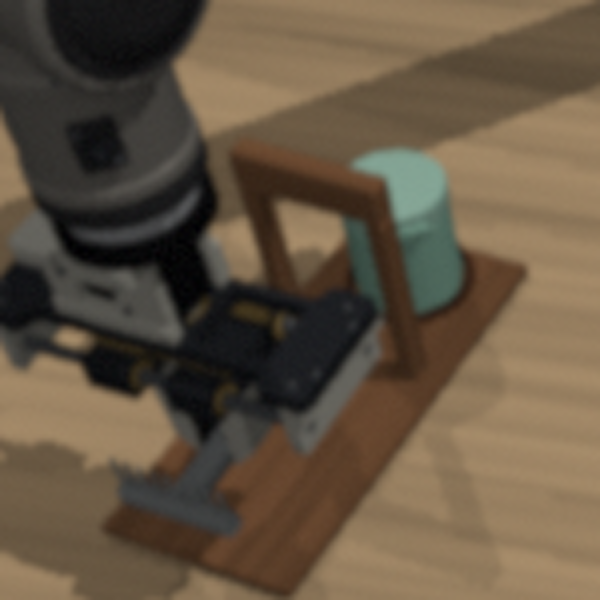

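View pics/t5.png

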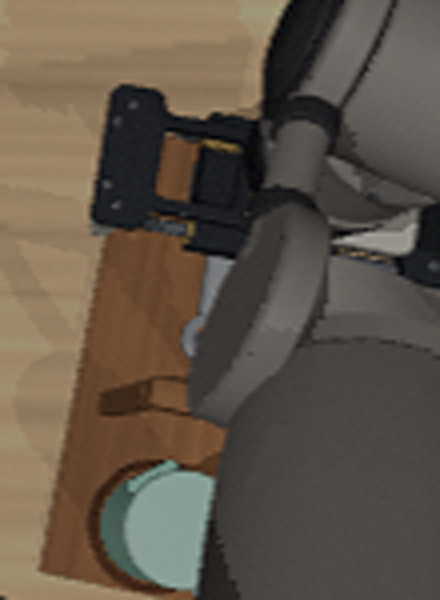

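Request:
send_rows --commands '[[[0, -0.001, -0.001, 1.5, 0.0], [0, 0, 0, 0, 0.0], [0, 0, 0, 0, 0.0]]]'

```text
time: 6.9
tool_pos: [643.4, -173.6, 49.9]
tcp_rot: [1.005, 1.545, 2.384]
contact_force: [-0.3, -0.2, -0.6]
grip_width: 15.9
```

```bash
python3 - <<'E'
from h import *
eye()
E
```

```text
t 6.9 tcp [ 643.401 -173.625   49.871] F [-0.271 -0.211 -0.574] toolx [-0.019  0.018 -1.   ] eye [ 575.134 -161.318   54.25 ] und 50.25046917691091 err xy [-1.234  0.418] tool [0.031 1.291 0.174] axis -10.218964916326515
```

```bash
python3 - <<'E'
from h import *
for i in range(5):
    o=monitor.get_obs();print(o["tool_pos"],o["tcp_rot"],o["joint_positions"]);optics.capture("top")
E
```

```text
[ 643.401 -173.625   49.871] [1.005 1.545 2.384] [-0.383  0.775  1.276  0.011  1.115 -1.766]
[ 643.418 -173.622   49.918] [1.003 1.545 2.382] [-0.383  0.775  1.276  0.011  1.115 -1.766]
[ 643.364 -173.608   49.884] [1.006 1.545 2.384] [-0.383  0.775  1.276  0.011  1.114 -1.766]
[ 643.308 -173.576   49.831] [1.008 1.545 2.387] [-0.383  0.775  1.276  0.011  1.115 -1.766]
[ 643.28  -173.526   49.761] [1.01  1.545 2.388] [-0.383  0.775  1.276  0.011  1.114 -1.766]
```

Request:
send_rows --commands '[[[0.005, 0.001, 0, 0, 0.0], [0.005, 0, 0, 0, 0.0], [0.003, 0, 0, 0, 0.0], [0, 0, 0, 0, 0.0]]]'

```text
time: 7.48
tool_pos: [641.8, -173.0, 35.5]
tcp_rot: [1.009, 1.545, 2.387]
contact_force: [-1.1, -0.7, -0.8]
grip_width: 15.8
```

```bash
python3 - <<'E'
from h import *
eye()
E
```

```text
t 7.4833 tcp [ 641.795 -172.98    35.546] F [-1.064 -0.652 -0.789] toolx [-0.019  0.018 -1.   ] eye [ 573.525 -160.693   39.937] und 35.937445624885136 err xy [ 0.375 -0.207] tool [-0.011 -0.408 -0.132] axis -10.20284202436661
```

Request:
send_rows --commands '[[[0.006, 0, 0, 0, 0.0], [0.006, 0, 0, 0, 0.0], [0.005, 0, 0, 0, 0.0], [0, 0, 0, 0, 0.0], [0, 0, 0, 0, 0.0]]]'

```text
time: 7.9
tool_pos: [640.9, -172.4, 15.6]
tcp_rot: [1.031, 1.543, 2.409]
contact_force: [-1.1, -0.2, -0.7]
grip_width: 15.7
```

```bash
python3 - <<'E'
from h import *
eye()
t=cap("top");sc=cap("scene");crop(t,385,160,110,150,4,"t6");crop(sc,130,190,110,110,5,"s6")
E
```

```text
t 7.9 tcp [ 640.927 -172.394   15.558] F [-1.126 -0.196 -0.689] toolx [-0.021  0.019 -1.   ] eye [ 572.663 -160.117   20.07 ] und 16.06966167050237 err xy [ 1.237 -0.783] tool [-0.04  -1.363 -0.532] axis -10.195829154657059
```

View pics/s6.png

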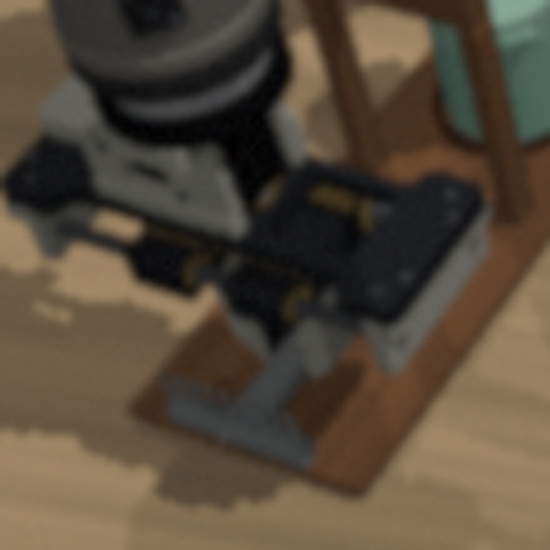

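View pics/t6.png

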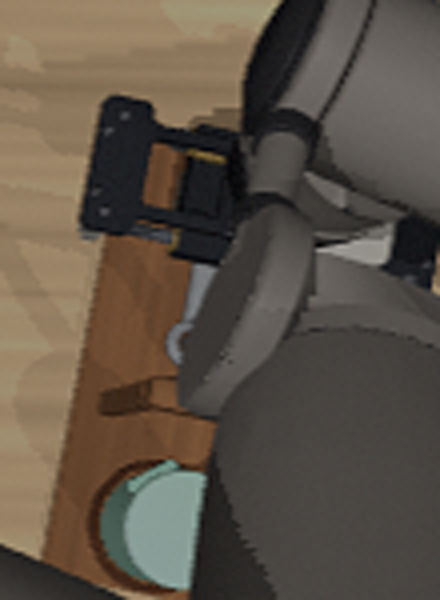

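The comb lies just above the board, along it, with the carrier unmoved. I release and back up.

Request:
send_rows --commands '[[[0.001, -0.001, 0, 0, 0.0], [0, 0, 0, 0, 0.045], [0, 0, 0, 0, 0.045], [0, 0, 0, 0, 0.045], [0, 0, 0, 0, 0.045], [-0.01, 0, 0, 0, 0.045], [-0.02, 0, 0, 0, 0.045], [-0.03, 0, 0, 0, 0.045], [-0.03, 0, 0, 0, 0.045], [0, 0, 0, 0, 0.045]]]'

```text
time: 8.83
tool_pos: [643.8, -174.4, 110.7]
tcp_rot: [1.037, 1.543, 2.416]
contact_force: [0.7, 0.1, 0.2]
grip_width: 45.0
```

```bash
python3 - <<'E'
from h import *
eye()
t=cap("top");sc=cap("scene");crop(t,385,160,110,150,4,"t7");crop(sc,130,150,150,150,4,"s7")
E
```

```text
t 8.8333 tcp [ 643.82  -174.363  110.688] F [0.733 0.102 0.231] toolx [-0.021  0.019 -1.   ] eye [ 575.558 -162.086  115.228] und 111.22832365451518 err xy [-1.658  1.186] tool [0.057 1.853 0.847] axis -10.195918999078806
```

View pics/s7.png

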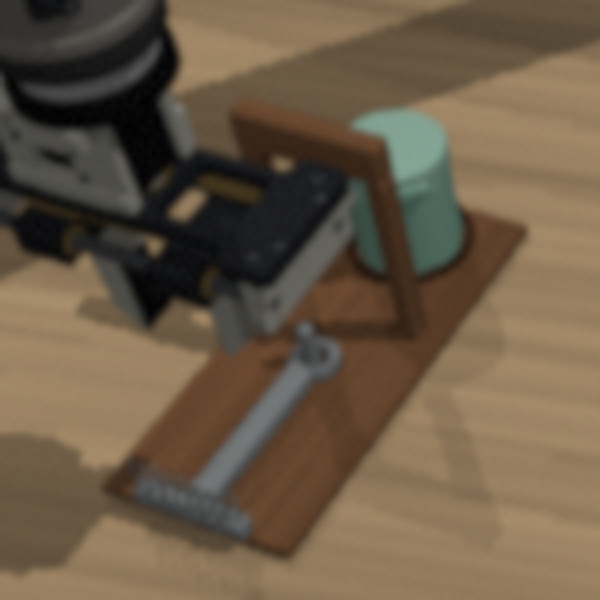

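View pics/t7.png

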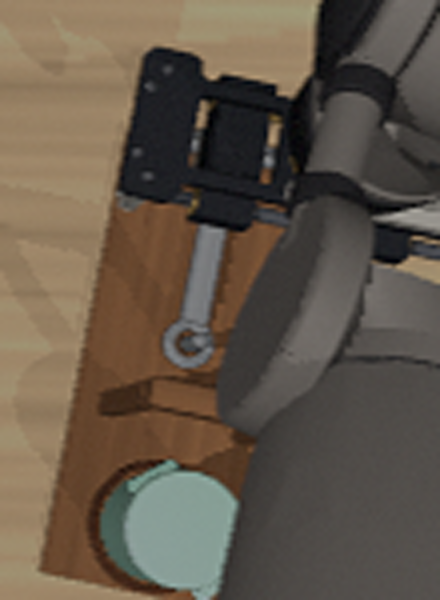

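The comb is released and lies flat. Its eye encloses the post: the ring is centred at top crop (187,345) on the post's base, and in the scene crop the post rises through it at (305,330). The canister stands. Next I go up, turn 90° and move over the bar.

Request:
send_rows --commands '[[[-0.03, 0, 0, 0, 0.05], [-0.03, 0, 0, 0, 0.05], [-0.03, 0, 0, 2, 0.05], [-0.015, 0, 0, 7, 0.05], [0, 0, 0, 7, 0.05], [0, 0, 0, 7, 0.05], [0, 0, 0, 7, 0.05], [0, 0, 0, 7, 0.05], [0, 0, 0, 7, 0.05], [0, 0, 0, 7, 0.05]]]'

```text
time: 9.77
tool_pos: [639.0, -173.6, 203.7]
tcp_rot: [2.126, 1.513, 2.593]
contact_force: [-0.0, 0.3, 0.3]
grip_width: 50.2
```

Request:
send_rows --commands '[[[0, 0, 0, 7, 0.05], [0, 0, 0, 7, 0.05], [0, 0, 0, 7, 0.05], [0, 0, 0, 7, 0.05], [0, 0, 0, 0, 0.05], [0, 0, 0, 0, 0.05]]]'

```text
time: 10.27
tool_pos: [635.4, -172.1, 195.0]
tcp_rot: [2.663, 1.498, 2.629]
contact_force: [-0.9, 0.5, 0.4]
grip_width: 50.1
```

```bash
python3 - <<'E'
from h import *
plan((529,-153.5,190),-10.8)
E
```

```text
t 10.2667 pos [ 635.362 -172.12   194.991] F [-0.932  0.459  0.429] w 50.113140887067416 q [-0.385  0.66   1.082  0.009  1.472 -0.352]
toolx [-0.064  0.036 -0.997] jaw yaw deg -1.899206136520746
shift tool mm [  12.419   14.674 -106.372]
turn about world z -8.900793863479251 => tool x turn 8.900793863479251
```

Request:
send_rows --commands '[[[-0.01, 0.002, -0.012, 3, 0.05], [-0.005, 0.003, -0.02, 3, 0.05], [-0.005, 0.003, -0.02, 3, 0.05], [0, 0.003, -0.02, 0, 0.05], [0, 0.003, -0.015, 0, 0.05], [0, 0, -0.005, 0, 0.05], [0, 0, 0, 0, 0.05]]]'

```text
time: 10.85
tool_pos: [542.1, -145.5, 217.1]
tcp_rot: [2.817, 1.488, 2.644]
contact_force: [0.2, 0.8, -0.1]
grip_width: 50.0
```

```bash
python3 - <<'E'
from h import *
plan((529,-153.5,190),-10.8)
E
```

```text
t 10.85 pos [ 542.113 -145.46   217.084] F [ 0.221  0.82  -0.133] w 50.042460123192626 q [-0.403  0.464  1.364  0.008  1.396 -0.232]
toolx [-0.073  0.039 -0.997] jaw yaw deg -9.857704473919833
shift tool mm [ 27.626 -10.901  -9.384]
turn about world z -0.9422955260801729 => tool x turn 0.9422955260801729
```

Request:
send_rows --commands '[[[0, 0, 0, 0, 0.05], [0, 0, 0, 0, 0.05], [0, 0, 0, 0, 0.05], [0, 0, 0, 0, 0.05]]]'

```text
time: 11.18
tool_pos: [544.1, -146.4, 216.2]
tcp_rot: [2.812, 1.488, 2.643]
contact_force: [0.3, -0.1, 0.1]
grip_width: 49.9
```

```bash
python3 - <<'E'
from h import *
plan((529,-153.5,190),-10.8)
E
```

```text
t 11.1833 pos [ 544.103 -146.402  216.204] F [ 0.321 -0.062  0.084] w 49.877543935801064 q [-0.403  0.469  1.359  0.008  1.396 -0.236]
toolx [-0.072  0.039 -0.997] jaw yaw deg -9.625248967368416
shift tool mm [ 26.927 -10.248 -11.622]
turn about world z -1.1747510326315904 => tool x turn 1.1747510326315904
```

Height held unlike commanded has leaned the tool about 4.7° toward the base. With time to spare, I test which free moves undo this before gripping the bar.

Request:
send_rows --commands '[[[-0.03, 0, 0, 0, 0.05], [-0.03, 0, 0, 0, 0.05], [-0.03, 0, 0, 0, 0.05], [0, 0, 0, 0, 0.05], [0, 0, 0, 0, 0.05], [0, 0, 0, 0, 0.05]]]'

```text
time: 11.68
tool_pos: [552.5, -150.8, 305.9]
tcp_rot: [2.815, 1.483, 2.648]
contact_force: [-0.0, 0.8, -0.2]
grip_width: 50.0
```

Request:
send_rows --commands '[[[0.03, 0, 0, 0, 0.05], [0.03, 0, 0, 0, 0.05], [0.03, 0, 0, 0, 0.05], [0, 0, 0, 0, 0.05], [0, 0, 0, 0, 0.05], [0, 0, 0, 0, 0.05]]]'

```text
time: 12.18
tool_pos: [544.6, -146.6, 210.0]
tcp_rot: [2.819, 1.478, 2.652]
contact_force: [-0.5, -0.0, -0.1]
grip_width: 50.0
```

Request:
send_rows --commands '[[[0, 0, 0, -7, 0.05], [0, 0, 0, -7, 0.05], [0, 0, 0, -7, 0.05], [0, 0, 0, -7, 0.05], [0, 0, 0, 0, 0.05], [0, 0, 0, 0, 0.05]]]'

```text
time: 12.68
tool_pos: [549.2, -148.6, 219.2]
tcp_rot: [2.301, 1.492, 2.636]
contact_force: [0.6, 0.1, -0.4]
grip_width: 50.1
```

Request:
send_rows --commands '[[[0, 0, 0, 7, 0.05], [0, 0, 0, 7, 0.05], [0, 0, 0, 7, 0.05], [0, 0, 0, 7, 0.05], [0, 0, 0, 0, 0.05], [0, 0, 0, 0, 0.05]]]'

```text
time: 13.18
tool_pos: [551.8, -149.7, 225.0]
tcp_rot: [2.801, 1.501, 2.621]
contact_force: [-0.1, -0.3, -0.1]
grip_width: 50.3
```

Request:
send_rows --commands '[[[0, 0, 0, -7, 0.05], [0, 0, 0, -7, 0.05], [0, 0, 0, -7, 0.05], [0, 0, 0, -7, 0.05], [0, 0, 0, 7, 0.05], [0, 0, 0, 7, 0.05], [0, 0, 0, 7, 0.05], [0, 0, 0, 7, 0.05], [0, 0, 0, 0, 0.05], [0, 0, 0, 0, 0.05]]]'

```text
time: 14.02
tool_pos: [553.4, -150.4, 229.0]
tcp_rot: [2.765, 1.507, 2.611]
contact_force: [0.6, -0.6, -0.6]
grip_width: 49.9
```

Request:
send_rows --commands '[[[0, 0, 0, 0, 0.05], [0, 0, 0, 0, 0.05], [0, 0, 0, 0, 0.05], [0, 0, 0, 0, 0.05], [0, 0, 0, 0, 0.05], [0, 0, 0, 0, 0.05]]]'

```text
time: 14.52
tool_pos: [553.6, -150.5, 229.5]
tcp_rot: [2.752, 1.508, 2.611]
contact_force: [1.0, 0.2, -0.3]
grip_width: 50.1
```

```bash
python3 - <<'E'
from h import *
plan((529,-153.5,190),-10.8)
E
```

```text
t 14.5167 pos [ 553.586 -150.494  229.455] F [ 0.953  0.178 -0.312] w 50.0885294245687 q [-0.404  0.467  1.324  0.008  1.414 -0.264]
toolx [-0.054  0.032 -0.998] jaw yaw deg -8.043910220394764
shift tool mm [ 40.62   -7.396 -21.576]
turn about world z -2.756089779605233 => tool x turn 2.756089779605233
```

Request:
send_rows --commands '[[[0.035, 0, 0, 0, 0.05], [0, 0, 0, 0, 0.05], [0, 0, 0, 0, 0.05], [0, 0, 0, 0, 0.05], [0, 0, 0, 0, 0.05]]]'

```text
time: 14.93
tool_pos: [552.8, -149.8, 196.9]
tcp_rot: [2.743, 1.511, 2.603]
contact_force: [-0.3, 0.8, 0.2]
grip_width: 50.0
```

Request:
send_rows --commands '[[[0, 0, 0, 0, 0.05], [0, 0, 0, 0, 0.05], [0, 0, 0, 0, 0.05], [0, 0, 0, 0, 0.05], [0, 0, 0, 0, 0.05]]]'

```text
time: 15.35
tool_pos: [554.6, -150.6, 200.9]
tcp_rot: [2.726, 1.517, 2.586]
contact_force: [-0.3, 0.1, -0.3]
grip_width: 50.1
```

Request:
send_rows --commands '[[[0, 0, -0.02, 2, 0.05], [0, 0, 0, 0, 0.05], [0, 0, 0, 0, 0.05], [0, 0, 0, 0, 0.05], [0, 0, 0, 0, 0.05], [0, 0, 0, 0, 0.05]]]'

```text
time: 15.85
tool_pos: [535.9, -148.2, 202.4]
tcp_rot: [2.75, 1.519, 2.576]
contact_force: [-0.3, -0.4, 0.2]
grip_width: 49.9
```

Request:
send_rows --commands '[[[-0.04, 0, 0, 0, 0.05], [-0.04, 0, 0, 0, 0.05], [0.04, 0, 0, 0, 0.05], [0.04, 0, 0, 0, 0.05], [0, 0, 0, 0, 0.05], [0, 0, 0, 0, 0.05], [0, 0, 0, 0, 0.05], [0, 0, 0, 0, 0.05]]]'

```text
time: 16.52
tool_pos: [540.9, -149.7, 209.4]
tcp_rot: [2.719, 1.526, 2.547]
contact_force: [0.5, 0.1, -0.4]
grip_width: 50.1
```

Request:
send_rows --commands '[[[0, 0, 0, 0, 0.05], [0, 0, 0, 0, 0.05], [0, 0, 0, 0, 0.05], [0, 0, 0, 0, 0.05]]]'

```text
time: 16.85
tool_pos: [542.4, -150.4, 213.0]
tcp_rot: [2.693, 1.531, 2.522]
contact_force: [0.0, -0.0, 0.5]
grip_width: 50.1
```

```bash
python3 - <<'E'
from h import *
plan((529,-153.5,165),-10.8)
E
```

```text
t 16.85 pos [ 542.443 -150.408  213.044] F [ 0.02  -0.014  0.538] w 50.061592920799484 q [-0.411  0.444  1.406  0.008  1.331 -0.242]
toolx [-0.032  0.023 -0.999] jaw yaw deg -9.83351550490918
shift tool mm [ 48.366  -6.169 -11.005]
turn about world z -0.9664844950908247 => tool x turn 0.9664844950908247
```

Request:
send_rows --commands '[[[0.02, -0.003, -0.005, 0.5, 0.05], [0.02, -0.003, -0.005, 0.5, 0.05], [0, 0, 0, 0, 0.05], [0, 0, 0, 0, 0.05], [0, 0, 0, 0, 0.05], [0, 0, 0, 0, 0.05], [0, 0, 0, 0, 0.05], [0, 0, 0, 0, 0.05]]]'

```text
time: 17.52
tool_pos: [533.5, -154.6, 178.2]
tcp_rot: [2.631, 1.541, 2.442]
contact_force: [-0.5, -0.7, 0.2]
grip_width: 50.0
```

```bash
python3 - <<'E'
from h import *
plan((529,-153.5,121),-10.8)
t=cap("top");sc=cap("scene");crop(t,385,160,110,150,4,"t8");crop(sc,130,120,170,180,3.3,"s8")
E
```

```text
t 17.5167 pos [ 533.486 -154.596  178.232] F [-0.465 -0.657  0.215] w 49.9790611289984 q [-0.425  0.455  1.489  0.009  1.227 -0.239]
toolx [-0.023  0.019 -1.   ] jaw yaw deg -10.807687001027622
shift tool mm [57.33  -0.597 -3.127]
turn about world z 0.007687001027619544 => tool x turn -0.007687001027619544
```

View pics/s8.png

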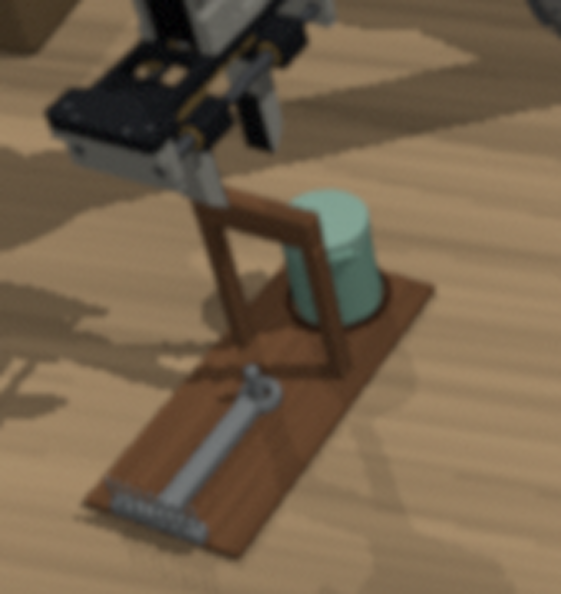

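View pics/t8.png

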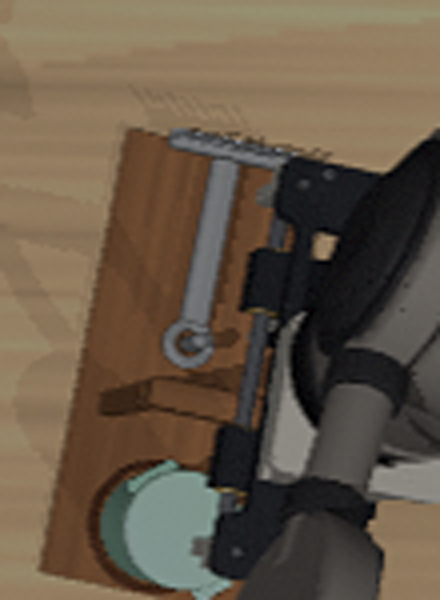

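```bash
python3 - <<'E'
from h import *
t=cap("top");s=cap("scene")
g=lambda uv,o,k:((uv-np.array(o))*k)
for p in((533.5,-154.6,178),(529,-153.5,178),(529,-153.5,153)):
    print(p,"scene crop",g(proj(s,p),(130,120),3.3),"top crop",g(proj(t,p),(385,160),4))
x=np.array([np.cos(-.188),np.sin(-.188),0]);y=np.array([-x[1],x[0],0]);c=np.array([529,-153.5,153])
for a,b in((8,46),(8,-46),(-8,46),(-8,-46)): 
    q=c+a*x+b*y;print(a,b,"s",g(proj(s,q),(130,120),3.3),"t",g(proj(t,q),(385,160),4))
fb=g(proj(s,np.array([533.5,-154.6,178])+x*27),(130,120),3.3);print("front finger tip",fb)
E
```

```text
(533.5, -154.6, 178) scene crop [236.83  173.892] top crop [252.682 395.845]
(529, -153.5, 178) scene crop [241.187 169.645] top crop [250.492 404.831]
(529, -153.5, 153) scene crop [249.168 199.931] top crop [237.052 406.941]
8 46 s [304.248 225.123] t [151.54  373.055]
8 -46 s [181.998 190.244] t [328.566 410.285]
-8 46 s [317.332 209.762] t [145.625 403.6  ]
-8 -46 s [196.008 175.617] t [322.881 440.951]
front finger tip [212.784 199.743]
```

Everything projects where it should: the bar's end corner is at scene crop (304,225) and the front fingertip at about (215,203). I go down over the bar.

Request:
send_rows --commands '[[[0.018, 0, -0.003, 0, 0.05], [0.02, 0, -0.001, 0, 0.05], [0.016, 0, 0, 0, 0.05], [0, 0, 0, 0, 0.05], [0, 0, 0, 0, 0.05], [0, 0, 0, 0, 0.05], [0, 0, 0, 0, 0.05], [0, 0, 0, 0, 0.05], [0, 0, 0, 0, 0.05]]]'

```text
time: 18.47
tool_pos: [530.3, -153.6, 126.7]
tcp_rot: [2.551, 1.548, 2.362]
contact_force: [-0.3, 0.1, 0.8]
grip_width: 50.1
```

```bash
python3 - <<'E'
from h import *
plan((529,-153.5,121),-10.8)
E
```

```text
t 18.4667 pos [ 530.341 -153.641  126.678] F [-0.325  0.118  0.807] w 50.09218634282813 q [-0.425  0.499  1.571  0.009  1.093 -0.241]
toolx [-0.017  0.016 -1.   ] jaw yaw deg -10.803042289016574
shift tool mm [ 5.701 -0.187 -1.233]
turn about world z 0.0030422890165766603 => tool x turn -0.0030422890165766603
```

Request:
send_rows --commands '[[[0.007, 0, -0.001, 0, 0.05], [0, 0, 0, 0, 0.05], [0, 0, 0, 0, 0.05], [0, 0, 0, 0, 0.0], [0, 0, 0, 0, 0.0], [0, 0, 0, 0, 0.0], [0, 0, 0, 0, 0.0], [0, 0, 0, 0, 0.0], [0, 0, 0, 0, 0.0]]]'

```text
time: 19.22
tool_pos: [529.2, -153.5, 120.4]
tcp_rot: [2.543, 1.549, 2.355]
contact_force: [-1.9, 0.8, -1.6]
grip_width: 15.9
```

```bash
python3 - <<'E'
from h import *
plan((529,-153.5,121),-10.8)
t=cap("top");sc=cap("scene");crop(t,385,160,110,150,4,"t9");crop(sc,130,120,170,180,3.3,"s9")
E
```

```text
t 19.2167 pos [ 529.197 -153.465  120.369] F [-1.887  0.772 -1.631] w 15.923313515644946 q [-0.426  0.504  1.582  0.009  1.076 -0.242]
toolx [-0.016  0.016 -1.   ] jaw yaw deg -10.79458560374444
shift tool mm [-0.629 -0.063 -0.199]
turn about world z -0.00541439625555995 => tool x turn 0.00541439625555995
```

View pics/s9.png

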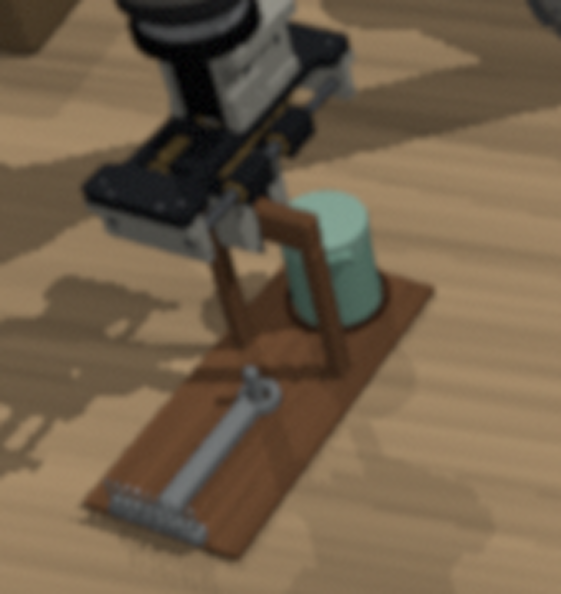

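The bar is gripped at its middle (opening 15.9 mm). I lift gently.

Request:
send_rows --commands '[[[-0.005, 0, 0, 0, 0.0], [-0.01, 0, 0, 0, 0.0], [-0.012, 0, 0, 0, 0.0], [-0.012, 0, 0, 0, 0.0], [-0.012, 0, 0, 0, 0.0], [-0.01, 0, 0, 0, 0.0], [-0.005, 0, 0, 0, 0.0], [0, 0, 0, 0, 0.0]]]'

```text
time: 19.98
tool_pos: [528.8, -153.5, 187.6]
tcp_rot: [2.617, 1.541, 2.429]
contact_force: [-0.5, -0.3, -6.2]
grip_width: 15.9
```

```bash
python3 - <<'E'
from h import *
plan((529,-153.5,222),-10.8)
t=cap("top");sc=cap("scene");crop(t,385,160,110,150,4,"t10");crop(sc,130,80,170,180,3.3,"s10")
E
```

```text
t 19.9833 pos [ 528.762 -153.521  187.552] F [-0.492 -0.336 -6.151] w 15.850826424560635 q [-0.427  0.438  1.489  0.009  1.244 -0.241]
toolx [-0.023  0.02  -1.   ] jaw yaw deg -10.802729949886562
shift tool mm [-34.437   0.585  -0.669]
turn about world z 0.0027299498865573923 => tool x turn -0.0027299498865573923
```

View pics/s10.png

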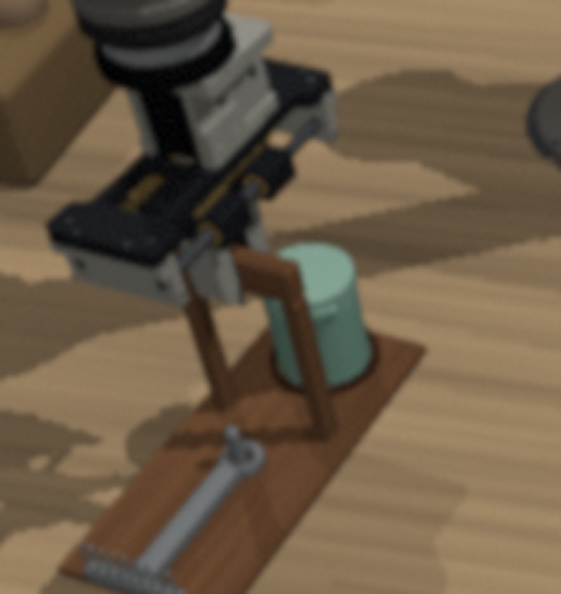

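The carrier is up about 67 mm, level, with the comb on its post (235,440 in the crop) and the canister in its ring. I continue to about 100 mm.

Request:
send_rows --commands '[[[-0.008, 0, 0, 0, 0.0], [-0.012, 0, 0, 0, 0.0], [-0.012, 0, 0, 0, 0.0], [-0.006, 0, 0, 0, 0.0], [0, 0, 0, 0, 0.0], [0, 0, 0, 0, 0.0], [0, 0, 0, 0, 0.0], [0, 0, 0, 0, 0.0]]]'

```text
time: 20.75
tool_pos: [526.8, -153.0, 222.0]
tcp_rot: [2.699, 1.529, 2.51]
contact_force: [-0.8, 1.0, -6.5]
grip_width: 15.5
```

Request:
send_rows --commands '[[[0, 0, 0, 0, 0.0], [0, 0, 0, 0, 0.0], [0, 0, 0, 0, 0.0], [0, 0, 0, 0, 0.0], [0, 0, 0, 0, 0.0], [0, 0, 0, 0, 0.0], [0, 0, 0, 0, 0.0], [0, 0, 0, 0, 0.0]]]'

```text
time: 21.42
tool_pos: [526.0, -152.6, 219.9]
tcp_rot: [2.716, 1.525, 2.527]
contact_force: [0.3, 0.3, -6.2]
grip_width: 15.9
```

```bash
python3 - <<'E'
from h import *
plan((529,-153.5,222),-10.8)
E
```

```text
t 21.4167 pos [ 525.971 -152.623  219.921] F [ 0.273  0.271 -6.158] w 15.86222951226635 q [-0.427  0.414  1.433  0.009  1.339 -0.241]
toolx [-0.037  0.026 -0.999] jaw yaw deg -10.799014977320168
shift tool mm [-2.214 -0.253  3.05 ]
turn about world z -0.0009850226798278072 => tool x turn 0.0009850226798278072
```

```bash
python3 - <<'E'
from h import *
t=cap("top");sc=cap("scene");crop(t,385,140,120,190,3.1,"t11");crop(sc,100,80,170,180,3.3,"s11")
plan()
E
```

```text
t 21.5167 pos [ 525.995 -152.616  219.928] F [ 0.111  0.195 -6.199] w 15.643703548558342 q [-0.427  0.415  1.433  0.009  1.339 -0.241]
toolx [-0.037  0.026 -0.999] jaw yaw deg -10.797780354715654
```

View pics/s11.png

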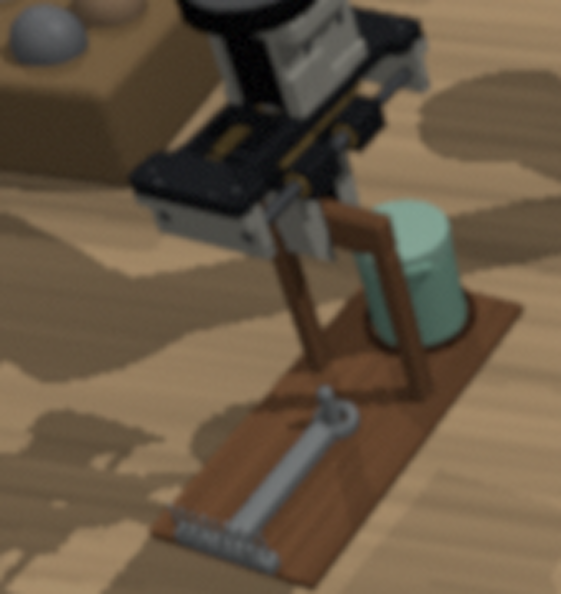

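View pics/t11.png

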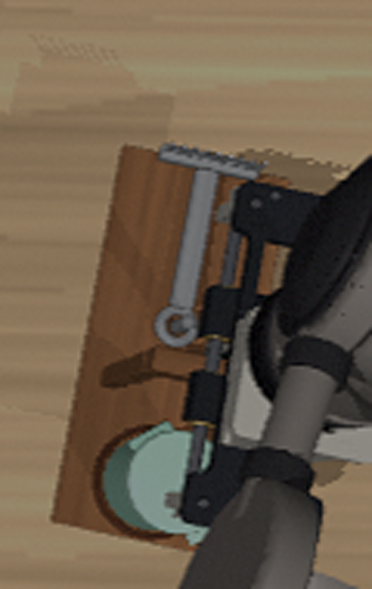

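```bash
python3 - <<'E'
from h import *
t=cap("top");s=cap("scene")
f=lambda p,k,o:((p[0]+.5)/k-.5+o[0],(p[1]+.5)/k-.5+o[1])
A=tri([t,s],[f((122,146),3.1,(385,140)),f((313,583),3.3,(100,80))])
B=tri([t,s],[f((53,520),3.1,(385,140)),f((522,307),3.3,(100,80))])
print(A,B,"pitch deg",np.degrees(np.arctan2(B[2]-A[2],np.linalg.norm((A-B)[:2]))))
E
```

```text
[ 694.078 -122.19   102.291] [431.915 -74.025 109.01 ] pitch deg 1.4439261820734746
```

The board's left corners triangulate to z of about 102 at the front and 109 at the rear. That puts its underside at about 98 mm and its tilt at about 1.4°. The comb is still on its post and the canister in its ring. I check for stillness and hand in.

```bash
python3 - <<'E'
from h import *
from plant import close_job
o=monitor.get_obs();print(o["time"],o["tool_pos"],o["dq"],o["grip_width"])
s=cap("scene","final")
o=monitor.get_obs();print(o["time"],o["tool_pos"],o["dq"])
print(close_job())
E
```

```text
21.6167 [ 525.984 -152.631  219.952] [ 0.001  0.     0.001 -0.002 -0.001  0.   ] 15.903811559598173
21.6667 [ 525.982 -152.606  219.946] [ 0.001 -0.002 -0.     0.001  0.002 -0.001]
the job is handed in; nothing more can be done
None
```

The job is handed in at 21.7 s: the chrome comb hangs by its eye on the carrier's post, and the arm is holding the carrier up by its handle bar.

- **Comb:** I let go of it flat along the board. In both cameras its eye encloses the post, and it was still there in the crops after the lift.
- **Carrier:** The tool rose 99.5 mm from the grip. The board's corners put the underside about 98 mm off the table. The arm was still, with about 6.2 N of load and the jaws shut on the bar at 15.9 mm.
- **Canister:** It was standing in its ring in the last crops.
- **Brushes, bowl and turquoise comb:** I did not touch them, but I did not check their positions again at the end.

**Not perfect:** the carrier hangs about 1.4° nose-down, because the tool leans slightly when it rises. Before gripping I had worked an earlier lean of about 5° down to 1.3°. Early on, the two cameras disagreed by 2–3 mm in y, so I used positions triangulated from both.

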